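# Cap a media bottle for the autoclave, vented by a quarter turn

### The arm

A 7-joint arm with a two-finger parallel gripper is mounted at the origin on a cart in front of the work surface, level with it; the furniture and walls round the work are solid. World frame = base frame: x ahead of the robot, y to its left, z up, the work surface at z = 0. Lengths are in m, angles in rad, forces in N, time in s.
With the tool pointing down it reaches from about 0.425 to 0.825 m from the base axis. Payload 3.6 kg.
Tool frame: the origin (TCP) lies where the fingers leave the gripper's body, on its centre line; the fingertips stand 73 mm ahead of it and the grasp point (between the pads) lies 54 mm ahead of it; x points along the fingers, y is the direction in which the jaws open and shut, and the axes are right-handed (so a half turn about x gives the same grasp; the last joint's range is limited). The gripper opens to 85 mm and grips with 20 to 120 N. Pads are 22 mm wide; open, the fingers measure 114 mm over their backs; the gripper's body (76 mm by 85 mm) begins 54 mm behind the grasp point. The pads swing forward as they close: fully open they stand 13 mm farther back than shut.
Start: joints at [-1.214, 0.615, -0.013, 1.423, 0.008, 1.103, -0.04], TCP at [0.243, 0.603, 0.304] pointing down, gripper open.
Joint ranges: [-3.12, 3.12], [-0.3, 2.06], [-1.34, 1.32], [0.26, 2.42], [-1.36, 4.5], [0.01, 1.98], [-2.84, 2.84]. Speed limits (rad/s): [2.79, 2.79, 3.14, 3.14, 3.14, 3.14, 3.14].

### API

Orientations are given as a unit quaternion [x, y, z, w].
In Python, from station import arm, snapshot, camera_info, ticket gives the robot as it stands. Calls block until the motion is done:
- arm.movep(position, orientation): joint-space move of the TCP to a pose.
- arm.line_to(position, velocity=0.15, ori=None): straight line of the TCP; ori=None keeps the orientation; velocity is the mean speed in m/s.
- arm.move_j(angles): joint-space move.
- arm.move_gripper(opening, effort=None): opening from 0.0 (shut) to 1.0 (fully open); effort is the grip in N (None keeps the last); returns when the fingers have stopped.
- arm.pause(seconds).
- arm.ik(position, orientation): joint angles nearest the present ones, or None.
- snapshot(name): name is "scene" or "top"; returns the picture (480x640x3 uint8, blue, green, red); there is no depth.
- camera_info(name): a dict with "fx", "fy", "cx", "cy" (pixels), "R" (3x3) and "t" (3): a world point X has camera coordinates R X + t. Camera axes: x right, y down, z forward; pixel columns grow to the right and rows downward; lengths in m; the calibration is good to about 2 mm. A picture is of the moment at which its call begins. camera_info takes no time and is no camera call.
A pose or a line that the arm cannot do raises arm.MotionError and nothing moves.
- ticket.finish_job(): hands the job in, once; it reports no verdict.
Readings, each from a call of its own:
- arm.read_time(): time.
- arm.read_joint_positions(): joint angles.
- arm.read_dq(): joint speeds.
- arm.read_effort(): joint torques, N m.
- arm.read_tool_pos(): TCP position.
- arm.read_eef_rot(): TCP orientation.
- arm.read_ft_force(): force on the tool from outside, world axes, zero at the start.
- arm.read_wrist_torque(): the same for the moment, N m.
- arm.read_opening(): opening from 0.0 (shut) to 1.0 (fully open).
Only numpy, scipy, OpenCV 4.12 (cv2) and the standard library are available. Lean on these libraries where they do the work, as an engineer would, in place of code of your own. Each camera call takes 0.05 s, during which the arm holds its last target. There are 200 camera calls.

### The job

Get the media bottle ready for the autoclave: put the blue cap over the bottle's white inner closure, screw it down clockwise until it bottoms out, then back it off a quarter turn so that steam can escape. Keep the cap gripped and still there: finish while holding it, without letting go. Leave the beaker, the dropper bottle and the eraser where they are.

Things in the scene. Friction and masses are not known exactly. Their poses are not given: they have to be found in the camera images.
- cap: Loose blue screw cap, 44 mm across, 30 mm high, 30 g, starting mouth down on the desk. Origin at the centre of its open mouth; z up through its closed top; a white line on the top lies on the +x side. Cavity 37 mm across, 26 mm deep, with 12 even upright ribs 3 mm thick, pointed below, that start 4 mm above the mouth and leave a bore of 29.2 mm.
- bottle: Amber glass bottle, 60 mm across, clamped in a round black holder 92 mm across; fixed to the desk. Origin at the centre of the holder's underside, z up. Blue drip ring 38 mm across at 73 to 78 mm height. Above it stands the white inner closure, already started on the thread: a chamfered plug 26.8 mm across with one upright lug 3 mm thick, pointed above, that reaches 17.7 mm from the axis.
- sleeve_top (a point): Centre of the closure's flat top, z up: 108 mm above the desk when bottomed out, 4 mm more per turn opened. The lug's point lies 3 mm below it, on its +x side. The blue cap goes over; the lug slips in between two of its ribs (12 positions; the points guide it in; if it binds, let it centre itself or turn a little). Seated, the cap's mouth lies 26 mm below this point.
- sleeve (a joint): Turn of the white closure on its right-handed thread, rad: 0 = bottomed out on a hard stop; positive = opened, anticlockwise from above. Starts at 2.4 to 4.0. The cap turns it, with about 0.2 rad of lost motion on reversing; friction about 0.03 N m; it stays where it is left.
- beaker: Small light-grey translucent plastic beaker, 79 mm across, 64 mm high, bystander. Origin at the centre of its underside.
- dropper: White dropper bottle with an orange cap, 33 mm across, 65 mm high, bystander. Origin at the centre of its underside.
- eraser: White eraser in a blue sleeve, 20 x 42 x 13 mm, bystander. Origin at the centre of its underside.
There are look-alikes about, which are no part of the job. Several things look just like the cap: the one meant starts farthest to the robot's left. What is shaped like the bottle but purple is not meant.

How it is judged:
By the outcome, as a careful person would: the job done as asked, in the order asked, and still so for the second after the job is handed in, while the arm keeps its last pose, push and grip.
It also fails if it takes over 54 s, if anything falls off the work surface, if the arm or the gripper's body presses on something with over 40 N, if the wrist force passes 120 N, or if a joint passes its speed limit or range.

## Working session

There is one attempt and no reset: what is moved stays moved. The work goes in short steps, each a Python script; the robot and the scene stay as the last script left them, time stands still between calls to the robot, and variables do not carry over. Pictures are saved under pics/ and viewed, about 8 in all and at most 12, crops included, and the job is handed in when it is done.

```bash
mkdir -p pics; python3 - <<'E'
from station import arm,snapshot,camera_info
import cv2,numpy as np
for n in("scene","top"):
    cv2.imwrite(f"pics/{n}0.png",snapshot(n)); c=camera_info(n)
    R=np.array(c["R"]);print(n,c["fx"],c["cx"],c["cy"],"pos",-R.T@np.array(c["t"]),R.round(3).tolist())
print(arm.read_time(),arm.read_eef_rot(),arm.read_opening())
E
```

```text
scene 436.92742138286644 323.95314973437974 240.27037682155003 pos [ 0.09029633 -0.52000314  0.65492112] [[0.763, -0.646, 0.016], [-0.415, -0.51, -0.754], [0.495, 0.568, -0.657]]
top 519.8119725103768 318.01225161679713 243.49407856835415 pos [ 0.30033938 -0.05555161  1.23493063] [[-0.026, -0.999, -0.029], [-0.985, 0.031, -0.167], [0.168, 0.024, -0.986]]
0.1 [ 0.13367697  0.69433647 -0.1352819   0.69406495] 0.9983822340603936
```

View pics/scene0.png

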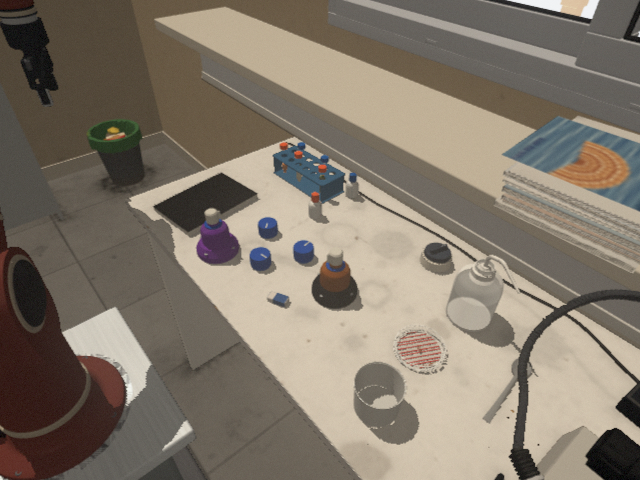

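View pics/top0.png

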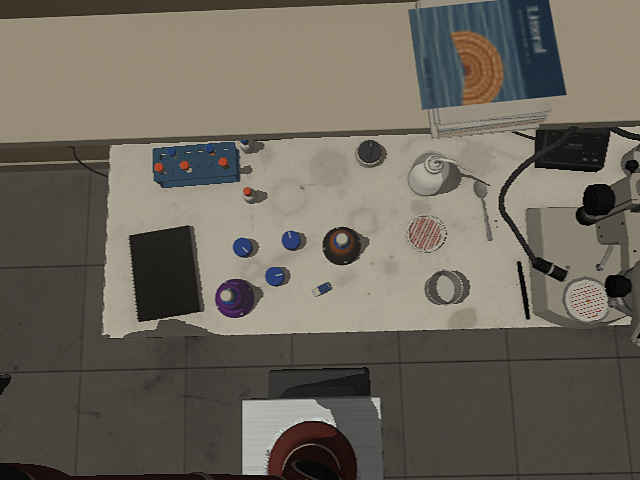

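Candidates for the cap in the top view: (243,247), (291,240) and (275,276). The farthest left (+y = left in the picture) is (243,247). The bottle is the amber one at (342,245); the purple one at (233,298) is a decoy. Next I'll measure both and check a close crop.

```bash
cat > h.py <<'E'
import cv2,numpy as np
from station import arm,snapshot,camera_info,ticket
from scipy.spatial.transform import Rotation as Ro
def ray(n,u,v):
    c=camera_info(n);R=np.array(c["R"]);t=np.array(c["t"])
    return -R.T@t,R.T@np.array([(u-c["cx"])/c["fx"],(v-c["cy"])/c["fy"],1])
def onz(n,u,v,z):
    o,d=ray(n,u,v);return o+d*(z-o[2])/d[2]
def proj(n,X):
    c=camera_info(n);p=np.array(c["R"])@X+np.array(c["t"])
    return np.array([c["fx"]*p[0]/p[2]+c["cx"],c["fy"]*p[1]/p[2]+c["cy"]])
def tri(a,b):
    A=np.zeros((3,3));y=np.zeros(3)
    for o,d in(a,b):
        d=d/np.linalg.norm(d);P=np.eye(3)-np.outer(d,d);A+=P;y+=P@o
    return np.linalg.solve(A,y)
def blobs(m,amin=20):
    n,_,s,c=cv2.connectedComponentsWithStats(m.astype(np.uint8))
    return [(c[i].round(1).tolist(),s[i].tolist()) for i in range(1,n) if s[i][4]>=amin]
def down(a): # tool x down, jaw axis y at world angle a
    x=np.array([0,0,-1.]);y=np.array([np.cos(a),np.sin(a),0]);return Ro.from_matrix(np.c_[x,y,np.cross(x,y)]).as_quat()
E
python3 - <<'E'
from h import *
a=cv2.imread("pics/top0.png");b=cv2.imread("pics/scene0.png")
for n,im,(x0,y0,x1,y1) in(("top",a,(210,190,380,330)),("scene",b,(180,190,380,320))):
    h=cv2.cvtColor(im,cv2.COLOR_BGR2HSV).astype(int)
    m=(h[...,0]>105)&(h[...,0]<128)&(h[...,1]>120)&(h[...,2]>50)
    w=(h[...,1]<90)&(h[...,2]>110)
    o=np.zeros(m.shape,bool);o[y0:y1,x0:x1]=1
    for c,s in blobs(m&o):print(n,"blue",c,s,onz(n,*c,.017).round(4))
c1=cv2.resize(a[215:315,210:370],None,fx=5,fy=5,interpolation=2)
cv2.imwrite("pics/c1.png",c1)
c2=cv2.resize(b[200:310,240:370],None,fx=5,fy=5,interpolation=2)
cv2.imwrite("pics/c2.png",c2)
E
```

```text
top blue [290.6, 239.8] [282, 231, 18, 18, 235] [0.5188 0.0392 0.017 ]
top blue [337.0, 243.8] [334, 237, 11, 12, 29] [ 0.5057 -0.071   0.017 ]
top blue [241.6, 246.3] [233, 238, 18, 18, 235] [0.5068 0.1565 0.017 ]
top blue [274.0, 275.6] [266, 267, 18, 18, 250] [0.4343 0.0799 0.017 ]
top blue [323.5, 287.9] [318, 283, 12, 11, 45] [ 0.402 -0.036  0.017]
top blue [227.5, 302.5] [221, 300, 14, 5, 30] [0.3742 0.1899 0.017 ]
scene blue [267.1, 222.7] [259, 218, 18, 11, 140] [0.5084 0.1626 0.017 ]
scene blue [206.8, 225.5] [204, 222, 7, 7, 21] [0.3954 0.2411 0.017 ]
scene blue [302.6, 247.1] [294, 241, 19, 13, 167] [0.52   0.0439 0.017 ]
scene blue [258.8, 253.8] [250, 248, 20, 13, 177] [0.4342 0.0862 0.017 ]
```

View pics/c1.png

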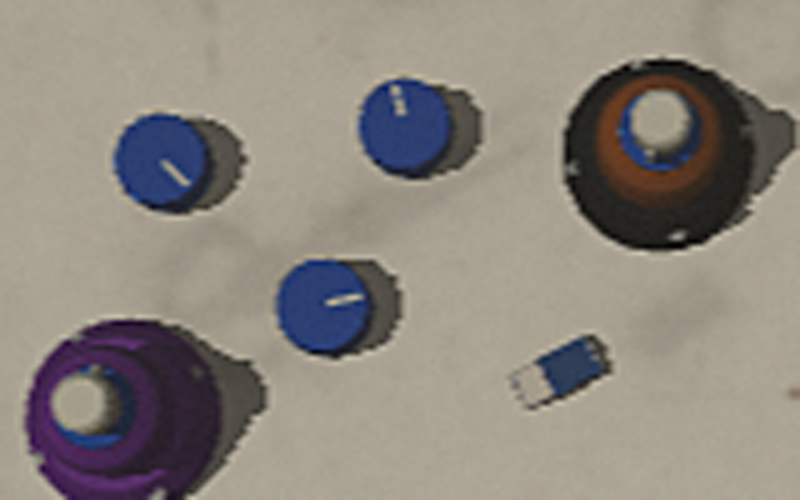

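View pics/c2.png

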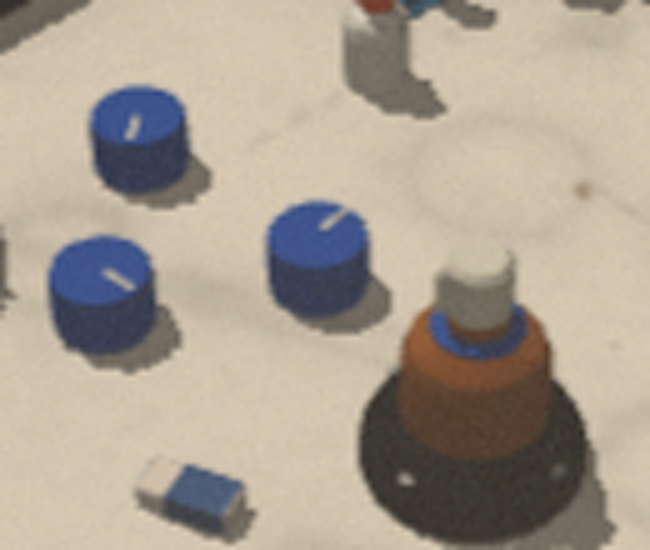

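The crops confirm it: the target cap is at (242,247) in the top view. The look-alikes are at (291,240) and (275,276), both farther right. The amber bottle has a white closure at (342,239), with its lug toward the robot. Next: positions and IK.

```bash
python3 - <<'E'
from h import *
a=cv2.imread("pics/top0.png");b=cv2.imread("pics/scene0.png")
print("cap",onz("top",241.7,246.5,.03),onz("scene",267.1,222.7,.03))
print("tri",tri(ray("top",241.7,246.5),ray("scene",267.1,222.7)))
for n,im,(x0,y0,x1,y1) in(("top",a,(332,228,352,252)),("scene",b,(322,244,350,268))):
    g=cv2.cvtColor(im,cv2.COLOR_BGR2HSV).astype(int);o=np.zeros(g.shape[:2],bool);o[y0:y1,x0:x1]=1
    for vt in(120,150,165,180):
        for c,s in blobs(o&(g[...,1]<80)&(g[...,2]>vt)):print(n,vt,c,s,onz(n,*c,.11).round(4))
for p in([.507,.159,.2],[.506,-.075,.25]):
  for k in range(-6,6):
    q=arm.ik(p,down(k*np.pi/6)); print(k*30,None if q is None else np.round(q,2).tolist())
E
```

```text
cap [0.50407542 0.1540447  0.03      ] [0.49988968 0.14865402 0.03      ]
tri [0.50469281 0.15544123 0.02344715]
top 120 [341.3, 238.1] [336, 233, 12, 11, 95] [ 0.5025 -0.0796  0.11  ]
top 150 [341.3, 238.1] [337, 234, 10, 10, 74] [ 0.5025 -0.0796  0.11  ]
scene 120 [336.0, 251.8] [322, 244, 28, 24, 448] [ 0.497  -0.0873  0.11  ]
scene 150 [335.9, 251.4] [322, 244, 28, 24, 413] [ 0.4976 -0.0864  0.11  ]
scene 165 [336.0, 251.3] [322, 244, 28, 24, 401] [ 0.4979 -0.0863  0.11  ]
scene 180 [335.9, 251.2] [322, 244, 28, 23, 386] [ 0.4979 -0.086   0.11  ]
-180 [-0.03, 0.61, -0.48, 1.88, 0.4, 0.75, 2.41]
-150 [0.06, 0.64, -0.63, 1.88, 0.51, 0.79, 2.82]
-120 [-0.98, 0.85, 1.13, 1.91, -0.92, 1.03, -1.53]
-90 [-0.75, 0.64, 0.63, 1.9, -0.53, 0.77, -1.39]
-60 [-0.68, 0.62, 0.53, 1.9, -0.44, 0.74, -0.95]
-30 [-0.61, 0.6, 0.41, 1.9, -0.35, 0.72, -0.52]
0 [-0.54, 0.58, 0.3, 1.89, -0.25, 0.7, -0.1]
30 [-0.46, 0.57, 0.18, 1.89, -0.15, 0.69, 0.33]
60 [-0.38, 0.56, 0.06, 1.89, -0.05, 0.69, 0.75]
90 [-0.31, 0.56, -0.06, 1.89, 0.05, 0.69, 1.18]
120 [-0.21, 0.57, -0.2, 1.88, 0.17, 0.7, 1.59]
150 [-0.12, 0.59, -0.34, 1.88, 0.29, 0.72, 1.99]
-180 [-0.57, 0.72, 1.13, 1.91, -0.77, 1.03, -2.23]
-150 [-0.57, 0.72, 1.13, 1.91, -0.77, 1.03, -1.71]
-120 [-0.57, 0.72, 1.13, 1.91, -0.77, 1.03, -1.18]
-90 [-0.39, 0.57, 0.76, 1.9, -0.5, 0.87, -0.94]
-60 [-0.33, 0.54, 0.65, 1.9, -0.43, 0.84, -0.5]
-30 [-0.25, 0.51, 0.53, 1.9, -0.35, 0.82, -0.06]
0 [-0.18, 0.5, 0.42, 1.9, -0.27, 0.8, 0.38]
30 [-0.11, 0.48, 0.31, 1.9, -0.2, 0.79, 0.83]
60 [-0.04, 0.47, 0.21, 1.89, -0.14, 0.79, 1.29]
90 [0.03, 0.47, 0.11, 1.89, -0.07, 0.78, 1.75]
120 [0.12, 0.47, -0.03, 1.89, 0.02, 0.79, 2.18]
150 [0.23, 0.47, -0.18, 1.89, 0.12, 0.79, 2.6]
```

```bash
python3 - <<'E'
from h import *
a=np.radians(140)
p=np.array([.5035,.154,.16]); o=down(a)
arm.movep(p,o); print(arm.read_time(),np.round(arm.read_joint_positions(),2))
p[2]=.079; arm.line_to(p,0.12)
arm.move_gripper(0.0,60); print(arm.read_time(),arm.read_opening(),arm.read_tool_pos(),arm.read_ft_force())
p[2]=.23; arm.line_to(p,0.2); print(arm.read_time(),arm.read_opening(),arm.read_ft_force())
cv2.imwrite("pics/s1.png",snapshot("scene"));cv2.imwrite("pics/t1.png",snapshot("top"))
# bottle hover config
x=np.array([.5015,-.082,.20]);
q=arm.ik(x,down(np.radians(150))); print(q)
s=cv2.imread("pics/s1.png")[100:280,200:400];t=cv2.imread("pics/t1.png")[180:330,180:380]
cv2.imwrite("pics/m1.png",np.hstack([cv2.resize(s,(400,360)),cv2.resize(t,(400,300))[:300].copy() if 0 else cv2.copyMakeBorder(cv2.resize(t,(400,300)),0,60,0,0,0)]))
E
```

```text
2.0417 [-0.15  0.64 -0.3   1.93  0.3   0.62  1.81]
3.35 0.49406672118833983 [0.50379674 0.15401591 0.08008774] [-0.22113904 -1.03180278  5.13896591]
4.2583 0.49009955848564013 [-0.00990287  0.27372774 -0.92692117]
[ 0.37879765  0.56257163 -0.38542468  1.94270257  0.31834504  0.69534031
  2.41835561]
```

View pics/m1.png

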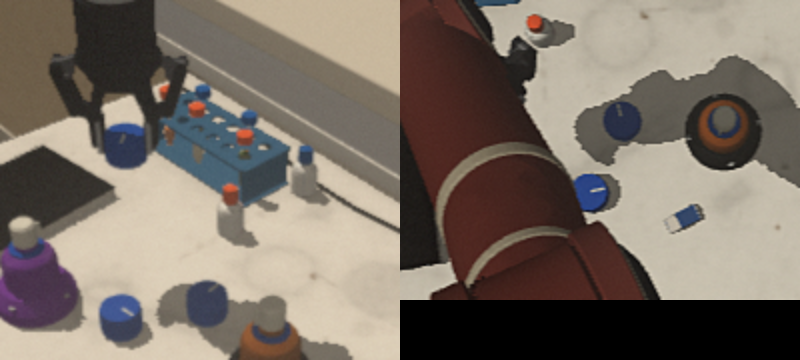

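The cap is held at scene crop (126,145). Its offset across the jaws is uncertain, because the two cameras disagree by about 6 mm in that direction. I'll set it down, turn the jaws 90° and regrip so that it is centred both ways. Then I'll hover at the bottle.

```bash
python3 - <<'E'
from h import *
p=arm.read_tool_pos().copy(); p=np.array([.5035,.154,.0815]);
arm.line_to(p,0.2); arm.move_gripper(1.0); 
arm.movep(p,down(np.radians(50))); print(arm.read_time(),arm.read_tool_pos())
p[2]=.079; arm.line_to(p,.1)
arm.move_gripper(0.0,60); print(arm.read_time(),arm.read_opening(),arm.read_tool_pos())
p[2]=.23; arm.line_to(p,0.2); print(arm.read_time(),arm.read_tool_pos())
cv2.imwrite("pics/s2.png",snapshot("scene"))
x=np.array([.502,-.080,.23])
arm.movep(x,down(np.radians(140))); print(arm.read_time(),arm.read_tool_pos(),np.round(arm.read_joint_positions(),2))
cv2.imwrite("pics/s3.png",snapshot("scene"));cv2.imwrite("pics/t3.png",snapshot("top"))
for f in("s2","s3"):
    g=cv2.cvtColor(cv2.imread(f"pics/{f}.png"),cv2.COLOR_BGR2HSV).astype(int)
    m=(g[...,0]>105)&(g[...,0]<128)&(g[...,1]>120)&(g[...,2]>30)
    for c,s in blobs(m,60):print(f,c,s)
for X in([.5035,.154,.151],[.5035,.154,.181],[.502,-.08,.151],[.502,-.08,.181]):print(X,proj("scene",np.array(X)))
s=cv2.imread("pics/s2.png")[130:210,220:320];t=cv2.imread("pics/s3.png")[180:280,285:385]
cv2.imwrite("pics/m2.png",np.hstack([cv2.copyMakeBorder(cv2.resize(s,(400,320)),0,80,0,0,0),cv2.resize(t,(400,400))]))
E
```

```text
6.6917 [0.5033771  0.15411878 0.08146165]
7.4167 0.48705778628369556 [0.50356415 0.15395545 0.07944636]
8.325 [0.50269753 0.15392206 0.22890233]
9.875 [ 0.50202416 -0.07934857  0.2296773 ] [ 0.27  0.5  -0.23  1.92  0.16  0.74  2.39]
s2 [258.8, 253.8] [250, 248, 20, 13, 176]
s3 [336.4, 217.1] [327, 214, 22, 7, 99]
s3 [302.7, 247.1] [294, 241, 19, 13, 170]
s3 [258.8, 253.7] [250, 248, 20, 13, 174]
[0.5035, 0.154, 0.151] [263.08609027 175.90435564]
[0.5035, 0.154, 0.181] [261.98925538 163.50712551]
[0.502, -0.08, 0.151] [336.1718312 231.6711641]
[0.502, -0.08, 0.181] [336.76597674 218.54364271]
```

View pics/m2.png

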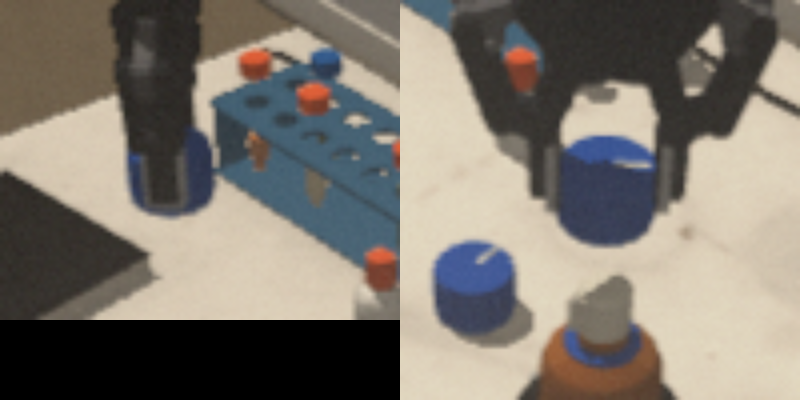

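```bash
python3 - <<'E'
from h import *
th=np.linspace(0,6.283,361)
def circ(n,x,y,z,r):
    P=np.array([proj(n,np.array([x+r*np.cos(t),y+r*np.sin(t),z])) for t in th]);return "u %.1f..%.1f v %.1f..%.1f"%(P[:,0].min(),P[:,0].max(),P[:,1].min(),P[:,1].max())
x,y=.502,-.0797
print("cap top",circ("scene",x,y,.181,.022),"bot",circ("scene",x,y,.151,.022))
for nm,z,r in(("closuretop",.110,.0125),("ring",.073,.019),("ringtop",.078,.019),("holder",0,.046)):print(nm,circ("scene",x,y,z,r),"| top",circ("top",x,y,z,r))
# scene edge profiles
a=cv2.imread("pics/scene0.png").astype(int);s=cv2.imread("pics/s3.png").astype(int);t=cv2.imread("pics/top0.png").astype(int)
print("cap v-profile red s3",list(zip(range(208,246),s[208:246,333:340,2].mean(1).astype(int))))
print("closure v scene0 G",list(zip(range(242,264),a[242:264,333:337,1].mean(1).astype(int))))
print("closure u scene0 v255",list(zip(range(322,348),a[254:257,322:348,1].mean(0).astype(int))))
print("ring B-R scene0",list(zip(range(262,276),(a[262:276,333:337,0]-a[262:276,333:337,2]).mean(1).astype(int))))
print("holder v scene0",list(zip(range(302,312),a[302:312,332:336,1].mean(1).astype(int))))
print("holder u scene0 v288",list(zip(range(308,316),a[286:291,308:316,1].mean(0).astype(int))),list(zip(range(352,362),a[286:291,352:362,1].mean(0).astype(int))))
E
```

```text
cap top u 324.1..349.2 v 210.8..226.4 bot u 323.8..348.3 v 223.9..239.6
closuretop u 328.6..342.0 v 244.0..253.1 | top u 335.6..347.0 v 232.7..243.9
ring u 324.7..344.6 v 256.0..269.9 | top u 332.7..349.5 v 233.0..249.5
ringtop u 324.8..344.7 v 254.1..268.0 | top u 332.7..349.5 v 232.5..249.1Traceback (most recent call last):
  File "<stdin>", line 7, in <module>
  File "<stdin>", line 4, in circ
  File "h.py", line 10, in proj
    c=camera_info(n);p=np.array(c["R"])@X+np.array(c["t"])
ValueError: time passes only in moves, steps and waits
```

```bash
sed -i 's/^def ray/from functools import lru_cache\ncamera_info=lru_cache(camera_info)\ndef ray/' h.py; python3 - <<'E'
from h import *
th=np.linspace(0,6.283,91)
def circ(n,x,y,z,r):
    P=np.array([proj(n,np.array([x+r*np.cos(t),y+r*np.sin(t),z])) for t in th]);return "u %.1f..%.1f v %.1f..%.1f"%(P[:,0].min(),P[:,0].max(),P[:,1].min(),P[:,1].max())
x,y=.502,-.0797
print("holder",circ("scene",x,y,0.,.046))
a=cv2.imread("pics/scene0.png").astype(int);s=cv2.imread("pics/s3.png").astype(int)
f=lambda r,p:print(r.start,p.astype(int).tolist())
r=range(208,246);print("cap v red");f(r,s[208:246,334:339,2].mean(1))
print("cap u red v232");f(range(320,352),s[230:234,320:352,2].mean(0))
r=range(242,264);print("clos v G");f(r,a[242:264,333:337,1].mean(1))
print("clos u v255 G");f(range(322,348),a[254:257,322:348,1].mean(0))
print("ring B-R");f(range(262,276),(a[262:276,333:337,0]-a[262:276,333:337,2]).mean(1))
print("holder v");f(range(300,314),a[300:314,332:336,1].mean(1))
print("holder u v288");f(range(308,316),a[286:291,308:316,1].mean(0));f(range(352,362),a[286:291,352:362,1].mean(0))
E
```

```text
holder u 310.8..356.2 v 272.6..306.3
cap v red
208 [219, 221, 222, 222, 223, 204, 62, 59, 60, 59, 60, 62, 63, 57, 54, 55, 56, 56, 57, 56, 57, 58, 55, 56, 56, 58, 56, 60, 57, 58, 58, 58, 63, 128, 218, 218, 216, 214]
cap u red v232
320 [205, 165, 129, 111, 78, 57, 56, 57, 55, 57, 57, 54, 56, 55, 57, 58, 57, 54, 56, 57, 57, 56, 57, 55, 57, 56, 55, 56, 73, 106, 121, 126]
clos v G
242 [190, 188, 187, 186, 185, 188, 191, 190, 190, 191, 191, 189, 182, 161, 148, 120, 105, 105, 108, 106, 108, 107]
clos u v255 G
322 [200, 198, 197, 198, 184, 152, 130, 123, 135, 145, 154, 161, 166, 165, 162, 159, 153, 145, 134, 115, 118, 170, 198, 195, 197, 195]
ring B-R
262 [-19, -19, -20, -24, -41, -32, -9, 29, 46, 9, -50, -70, -68, -69]
holder v
300 [56, 56, 55, 55, 55, 58, 55, 56, 72, 108, 136, 197, 197, 197]
holder u v288
308 [195, 196, 196, 150, 72, 57, 57, 58]
352 [55, 56, 53, 55, 56, 107, 154, 178, 183, 183]
```

The cap and bottle offsets from prediction agree to within about 0.5 px in the scene view, and the top view agrees too. Descending guarded.

```bash
cat >> h.py <<'E'
def rd(tag=""):
    p=arm.read_tool_pos();f=arm.read_ft_force();m=arm.read_wrist_torque()
    print(tag,"%.2f"%arm.read_time(),"p",np.round(p*1000,1),"F",np.round(f,1),"M",np.round(m,2));return p,f,m
def descend(xy,z0,z1,step=.002,fmax=15,v=.03):
    z=z0
    while z>z1:
        z=max(z-step,z1);arm.line_to([xy[0],xy[1],z],v)
        p,f,m=rd()
        if abs(f[2])>fmax: return False
    return True
E
python3 - <<'E'
from h import *
rd("start")
arm.line_to([.502,-.0797,.189],.1);rd()
print(descend((.502,-.0797),.189,.163))
cv2.imwrite("pics/s4.png",snapshot("scene"))
E
```

```text
start 9.97 p [502.1 -79.1 229.8] F [ 0.4 -0.6  0.3] M [ 0.03  0.05 -0.  ]
 10.53 p [502.2 -79.5 189.1] F [ 0.9 -0.4 -0.7] M [0.01 0.03 0.06]
 10.78 p [502.2 -79.7 187.4] F [ 0.4 -0.  -1.1] M [-0.02 -0.    0.01]
 11.03 p [502.  -79.7 185. ] F [-0.9  0.6 -0.1] M [-0.03  0.05  0.02]
 11.28 p [501.9 -79.8 182.9] F [ 0.6 -0.5  0.1] M [-0.08  0.04 -0.02]
 11.53 p [501.8 -80.3 180.8] F [ 0.3 -1.  -0.4] M [-0.38  0.04 -0.07]
 11.78 p [501.9 -80.3 178.8] F [-0.1 -3.2 -0.6] M [-0.62 -0.02 -0.02]
 12.03 p [502.  -80.3 176.9] F [-0.2 -4.4 -1. ] M [-0.82  0.04 -0.04]
 12.28 p [502.  -80.3 174.9] F [ 0.8 -4.9 -0.2] M [-1.07  0.03  0.04]
 12.53 p [502.  -80.3 172.9] F [-0.2 -4.9 -1.7] M [-1.14  0.07 -0.  ]
 12.78 p [502.  -80.4 170.9] F [ 0.1 -5.2 -0.7] M [-1.16  0.05  0.05]
 13.03 p [502.  -80.4 168.9] F [-0.4 -5.5  0.1] M [-1.18 -0.09  0.02]
 13.28 p [502.  -80.4 166.9] F [ 0.7 -5.6 -0.3] M [-1.11  0.02 -0.  ]
 13.53 p [502.  -80.4 164.9] F [ 0.2 -5.5 -1.2] M [-1.2   0.03  0.  ]
 13.78 p [502.2 -80.4 163.4] F [-0.5 -6.   2.8] M [-1.16  0.16  0.  ]
True
```

It went on smoothly, with the lug between ribs. Now I'll relieve the side force, seat the cap, then screw clockwise (j7 decreasing), following the thread down and watching the torque.

```bash
cat >> h.py <<'E'
def mz(n=5):
    v=[]
    for _ in range(n):
        v.append(arm.read_wrist_torque()[2]);arm.pause(.01)
    return float(np.mean(v))
E
python3 - <<'E'
from h import *
y=-.0808
arm.line_to([.502,y,.1634],.03);rd("ctr")
z=.1634
for i in range(5):
    z-=.0005; arm.line_to([.502,y,z],.02); p,f,m=rd("z%.4f"%z)
    if f[2]>6: break
import json
x=p.copy(); o=arm.read_eef_rot()
qc=np.array(arm.read_joint_positions())
o=down(np.radians(140))
q0=np.array(arm.ik([.502,y,z],o));q1=np.array(arm.ik([.502,y,z-.003],o))
print(qc.round(4),q0.round(4),q1.round(4))
json.dump(dict(y=y,z=z,q0=q0.tolist(),q1=q1.tolist()),open("st.json","w"))
# first small turns
for th in(.1,.2,.3,.4):
    q=q0+(q1-q0)*(th*.004/6.283/.003); q[6]-=th; arm.move_j(q)
    rd("th%.2f"%th);print("mz %.3f j7 %.3f"%(mz(),q0[6]-arm.read_joint_positions()[6]))
E
```

```text
ctr 14.08 p [502.1 -80.6 163.5] F [-0.4 -4.   1.5] M [-0.75  0.04 -0.03]
z0.1629 14.33 p [502.2 -80.6 163.3] F [-1.2 -3.4  5. ] M [-0.77  0.26 -0.01]
z0.1624 14.58 p [502.2 -80.6 163.2] F [-2.  -2.3  8.1] M [-0.71  0.41  0.03]
[ 0.2485  0.6028 -0.1972  1.9769  0.2043  0.5799  2.3574] [ 0.2486  0.6042 -0.1968  1.9774  0.2045  0.5786  2.3575] [ 0.2472  0.6091 -0.1949  1.9797  0.2064  0.5714  2.3559]
th0.10 14.83 p [502.3 -80.7 163.1] F [-2.2 -4.2  7.9] M [-0.73  0.38 -0.03]
mz -0.060 j7 0.100
th0.20 15.12 p [502.4 -80.7 163.1] F [-1.4 -4.   7.9] M [-0.75  0.35  0.  ]
mz -0.039 j7 0.200
th0.30 15.42 p [502.4 -80.8 163. ] F [-2.1 -4.5  7.7] M [-0.8   0.3  -0.06]
mz -0.054 j7 0.300
th0.40 15.71 p [502.5 -80.9 163. ] F [-2.4 -3.7  8.5] M [-0.87  0.34 -0.04]
mz -0.026 j7 0.400
```

```bash
python3 - <<'E'
from h import *
import json
s=json.load(open("st.json"));q0=np.array(s["q0"]);q1=np.array(s["q1"]);th=.4;hit=0
while th<4.6:
    th+=.12
    q=q0+(q1-q0)*(th*.004/6.283/.003); q[6]-=th; arm.move_j(q)
    m=mz(3);j=q0[6]-arm.read_joint_positions()[6];f=arm.read_ft_force();p=arm.read_tool_pos()
    print("t%.1f th%.2f j%.3f mz%.3f F"%(arm.read_time(),th,j,m),f.round(1),(p*1000).round(1))
    if abs(m)>.3: break
    if np.linalg.norm(f)>30: print("force");break
rd()
s["th"]=th;json.dump(s,open("st.json","w"))
E
```

```text
t16.0 th0.52 j0.520 mz-0.005 F [-1.8 -4.8  8.9] [502.5 -80.9 162.9]
t16.3 th0.64 j0.640 mz-0.015 F [-1.4 -4.1  7.4] [502.4 -80.9 162.9]
t16.6 th0.76 j0.760 mz-0.005 F [-1.4 -3.9  8.3] [502.3 -80.9 162.7]
t16.9 th0.88 j0.881 mz-0.052 F [-0.6 -3.4  7.4] [502.4 -80.9 162.7]
t17.1 th1.00 j1.001 mz0.011 F [-1.3 -4.1  8.2] [502.3 -80.9 162.6]
t17.4 th1.12 j1.120 mz-0.033 F [-1.3 -3.4  6.4] [502.3 -81.  162.5]
t17.7 th1.24 j1.241 mz-0.005 F [-1.8 -2.8  7.3] [502.3 -80.9 162.4]
t17.9 th1.36 j1.361 mz-0.001 F [-1.2 -4.   8.6] [502.3 -80.9 162.4]
t18.2 th1.48 j1.481 mz0.003 F [-1.7 -3.7  8.5] [502.3 -80.8 162.3]
t18.5 th1.60 j1.601 mz-0.048 F [-2.2 -3.2  8.2] [502.2 -80.8 162.2]
t18.8 th1.72 j1.721 mz-0.035 F [-2.3 -3.6  8.7] [502.3 -80.8 162.1]
t19.1 th1.84 j1.841 mz-0.022 F [-1.5 -4.   8.6] [502.4 -80.9 162.1]
t19.3 th1.96 j1.961 mz-0.036 F [-0.6 -3.3  8.3] [502.3 -80.9 162. ]
t19.6 th2.08 j2.081 mz-0.013 F [-1.2 -4.6  8. ] [502.4 -80.9 161.9]
t19.9 th2.20 j2.201 mz-0.041 F [-1.  -4.3  8.2] [502.3 -80.9 161.9]
t20.1 th2.32 j2.321 mz-0.026 F [-1.5 -3.8  8. ] [502.3 -80.9 161.8]
t20.4 th2.44 j
[... 168 characters left out ...]
[502.4 -81.1 161.6]
t21.2 th2.80 j2.801 mz-0.031 F [-2.3 -4.2  9.1] [502.3 -81.  161.5]
t21.5 th2.92 j2.921 mz-0.015 F [-1.8 -3.5  8.2] [502.2 -80.9 161.4]
t21.8 th3.04 j3.041 mz-0.040 F [-1.7 -2.9  8.7] [502.2 -80.9 161.4]
t22.1 th3.16 j3.161 mz-0.015 F [-1.7 -4.5  9.3] [502.2 -80.9 161.3]
t22.4 th3.28 j3.281 mz-0.023 F [-1.8 -3.6  8.1] [502.2 -80.9 161.2]
t22.6 th3.40 j3.401 mz-0.015 F [-1.7 -4.1  7.9] [502.1 -80.9 161.1]
t22.9 th3.52 j3.521 mz-0.018 F [-2.3 -4.3  8.5] [502.1 -80.8 161. ]
t23.2 th3.64 j3.641 mz-0.030 F [-2.3 -3.6  8.8] [502.1 -80.7 161. ]
t23.4 th3.76 j3.759 mz0.854 F [-2.  -4.1  9.1] [502.3 -80.4 161. ]
 23.45 p [502.3 -80.4 161. ] F [-2.  -4.1  9.1] M [-0.84  0.35  0.82]
```

Hard stop: the torque jumps to 0.85 N m at about 3.7 rad, and z stops dropping. Unwinding in small steps to find where the load goes to zero.

```bash
python3 - <<'E'
from h import *
import json
s=json.load(open("st.json"));q0=np.array(s["q0"]);q1=np.array(s["q1"]);th=s["th"]
def go(th):
    q=q0+(q1-q0)*(th*.004/6.283/.003); q[6]-=th; arm.move_j(q)
for k in range(18):
    th-=.02;go(th);m=mz(8);f=arm.read_ft_force()
    print("t%.1f th%.2f mz%.3f"%(arm.read_time(),th,m),f.round(1),arm.read_opening().__round__(4))
s["th"]=th;json.dump(s,open("st.json","w"))
E
```

```text
t23.8 th3.74 mz0.682 [-1.5 -3.3  9. ] 0.4919
t24.1 th3.72 mz0.507 [-1.2 -4.1  9.1] 0.4907
t24.4 th3.70 mz0.387 [-2.4 -3.5  8.5] 0.4891
t24.7 th3.68 mz0.246 [-2.3 -3.8  8.4] 0.4878
t25.0 th3.66 mz0.103 [-3.1 -3.2  9. ] 0.4882
t25.4 th3.64 mz0.004 [-2.9 -3.9  9.3] 0.4862
t25.7 th3.62 mz-0.013 [-1.8 -2.9  9.3] 0.4879
t26.0 th3.60 mz0.005 [-2.  -3.5  9.7] 0.4918
t26.3 th3.58 mz0.007 [-2.3 -3.8  9.4] 0.4905
t26.6 th3.56 mz0.004 [-1.7 -3.5  9.3] 0.4893
t26.9 th3.54 mz0.009 [-2.4 -4.1 10.4] 0.4872
t27.2 th3.52 mz0.005 [-3.6 -3.6  9.7] 0.4885
t27.6 th3.50 mz0.009 [-2.3 -3.6  9.3] 0.4888
t27.9 th3.48 mz-0.002 [-2.6 -2.6  9.3] 0.4866
t28.2 th3.46 mz-0.005 [-2.1 -4.   9.5] 0.4888
t28.5 th3.44 mz0.019 [-1.4 -4.2  9.6] 0.4883
t28.8 th3.42 mz0.009 [-2.5 -2.8 10.2] 0.4872
t29.1 th3.40 mz0.022 [-2.4 -2.5  9.4] 0.4899
```

The load goes to zero at th≈3.645, and the cap didn't slip in the jaws. The ~9 N push could let the cap's top drag the closure by friction and blur the lost motion. So I'll unload it by about 1 mm, touch the stop again, then back off 0.2 + π/2 and reseat lightly.

```bash
python3 - <<'E'
from h import *
import json
s=json.load(open("st.json"));q0=np.array(s["q0"]);q1=np.array(s["q1"]);th=s["th"]
dqz=(q1-q0)/.003
def go(th,lift):
    q=q0+dqz*(th*.004/6.283-lift); q[6]-=th; arm.move_j(q)
def say(th):
    print("t%.1f th%.3f mz%.3f"%(arm.read_time(),th,mz(6)),arm.read_ft_force().round(1),(arm.read_tool_pos()*1000).round(1))
L=.0019
go(th,L);say(th)
for a in(3.5,3.6,3.64,3.66,3.68,3.70,3.66,3.64):go(a,L);say(a)
end=3.645-.2-np.pi/2
for a in np.linspace(3.55,end,7):go(a,L);say(a)
for l in(.0014,.0009,.0006,.0003):
    go(end,l);say(end)
    if arm.read_ft_force()[2]>4:break
s["th"]=end;json.dump(s,open("st.json","w"))
print(arm.read_opening());cv2.imwrite("pics/s5.png",snapshot("scene"))
cv2.imwrite("pics/m5.png",cv2.resize(cv2.imread("pics/s5.png")[180:320,265:405],(560,560)))
E
```

```text
t29.4 th3.400 mz-0.004 [-0.6 -2.7  0.9] [501.9 -80.7 161.9]
t29.7 th3.500 mz-0.005 [-0.8 -3.8 -0.1] [501.7 -80.7 161.7]
t30.0 th3.600 mz0.023 [-1.1 -3.2 -0.6] [501.8 -80.7 161.8]
t30.3 th3.640 mz0.034 [-0.1 -1.9 -2.1] [501.9 -80.7 161.9]
t30.6 th3.660 mz0.107 [-0.8 -2.6 -2.3] [502.  -80.7 161.9]
t30.9 th3.680 mz0.277 [-1.2 -3.  -1.9] [502.1 -80.7 162. ]
t31.2 th3.700 mz0.440 [ 0.1 -2.4 -2.2] [502.1 -80.6 162. ]
t31.5 th3.660 mz0.144 [-1.2 -1.6 -1.6] [502.  -80.7 162. ]
t31.8 th3.640 mz0.017 [-1.7 -1.8 -0.3] [501.9 -80.7 162. ]
t32.1 th3.550 mz-0.014 [-1.  -2.   0.2] [502.  -80.8 162.1]
t32.5 th3.271 mz-0.048 [-1.  -1.6  0.1] [501.8 -80.8 162.2]
t33.0 th2.991 mz-0.020 [-0.5 -2.6 -0.7] [502.  -80.9 162.4]
t33.4 th2.712 mz0.009 [-1.4 -3.2 -0.9] [502.1 -81.  162.6]
t33.8 th2.433 mz0.018 [-1.  -3.2 -0.7] [502.3 -81.  162.8]
t34.2 th2.154 mz0.013 [ 0.5 -2.9  0.2] [502.1 -80.9 163. ]
t34.6 th1.874 mz0.022 [-0.4 -2.9 -0.1] [502.2 -80.9 163.2]
t35.0 th1.874 mz-0.013 [-1.1 -2.4  0.5] [502.  -80.8 162.6]
t35.2 th1.874 mz-0.032 [-1.  -3.4  2.9] [502.  -80.8 162.3]
t35.5 th1.874 mz-0.034 [-1.9 -3.1  5.9] [502.  -80.8 162.2]
0.4879105544753127
```

View pics/m5.png

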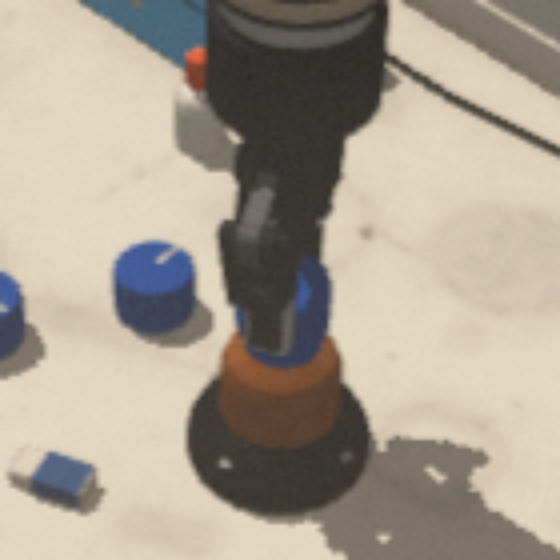

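The cap sits over the closure, held at crop (290,310), with the bystanders untouched. It reseated about 1.1 mm above the bottomed height (1.0 mm expected for a quarter turn, reading good to ~0.1 mm). Handing in.

```bash
python3 - <<'E'
from h import *
rd();print(arm.read_opening());ticket.finish_job()
E
```

```text
35.65 p [502.  -80.8 162.2] F [-1.2 -2.5  5.4] M [-0.71  0.37 -0.05]
0.48797892329330517
the job is handed in; nothing more can be done
```

I put the leftmost blue cap over the amber bottle's closure, screwed it down to the stop, backed it off a quarter turn and handed it in at 35.65 s, still gripped.

- **Grip:** I picked the cap up and regripped it once at 90° so it was centred in the jaws. It went over the closure without binding.
- **Bottoming out:** I turned it clockwise about 3.65 rad until it hit the hard stop, where the torque jumped to 0.85 N m. I touched the stop a second time and found it at the same angle, so the cap did not slip in the jaws.
- **Backing off:** I reversed 0.2 rad for the stated lost motion plus a quarter turn, with the cap lifted clear of the closure's top, then reseated it lightly. The push at hand-in was about 5 N.

**Last checks:** The gripper opening was unchanged and the wrist force small. The cap sat about 1.1 mm above its bottomed height, against 1.0 mm expected, and that reading is only good to about 0.1 mm (0.16 rad). The 0.2 rad of lost motion is the stated figure; I could not measure it, because the thread friction is lost in the torque noise.

**Disagreements:** The two cameras differed by about 6 mm on absolute positions, but agreed on the cap-to-bottle offset, which is what I used. About 3 N of side force remained on the cap at the end.

The eraser looked untouched in the last picture. The beaker and dropper bottle were not checked at the end, but the arm never went near the beaker and made no contact beyond the cap and bottle that I know of.

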